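# Try the glue syringes and reject the one that sticks

### The arm

A 7-joint arm with a two-finger parallel gripper is mounted at the origin on the work surface. World frame = base frame: x ahead of the robot, y to its left, z up, the work surface at z = 0. Lengths are in m, angles in rad, forces in N, time in s.
With the tool pointing down it reaches from about 0.4 to 0.9 m from the base axis. Payload 5.5 kg.
Tool frame: the origin (TCP) lies midway between the tips of the shut fingers; the grasp point (between the pads) lies 19 mm behind it (manip.grip_depth is the distance from the TCP to the grasp point, in m); z points along the fingers, x is the direction in which the jaws open and shut, and the axes are right-handed (so a half turn about z gives the same grasp; the last joint's range is limited). The gripper opens to 92 mm and grips with 3 to 60 N. Pads are 19 mm wide; open, the fingers measure 130 mm over their backs; the gripper's body (75 mm by 190 mm) begins 47 mm behind the grasp point.
Start: joints at [-0.978, 0.501, -0.427, 1.55, 0.221, 1.138, -0.21], TCP at [0.21, 0.615, 0.227] pointing down, gripper open.
Joint ranges: [-2.88, 2.88], [-0.31, 2.03], [-1.54, 1.56], [0.2, 2.42], [-1.41, 4.55], [0.19, 2.02], [-2.57, 2.57]. Speed limits (rad/s): [2.57, 2.57, 3.14, 3.14, 3.14, 3.14, 3.14].

### API

Orientations are given as a unit quaternion [x, y, z, w].
In Python, from bench import manip, effector, viewer gives the robot as it stands. Calls block until the motion is done:
- manip.move_pose(position, orientation): joint-space move of the TCP to a pose.
- manip.servo_line(position, ori=None, vel=0.15): straight line of the TCP; ori=None keeps the orientation; vel is the mean speed in m/s.
- manip.movej(angles): joint-space move.
- effector.open_jaws() and effector.close(f_grip=None): open the fingers fully, or close them until they stop; f_grip is the grip in N (None keeps the last).
- manip.sleep(seconds).
- manip.solve_ik(position, orientation): joint angles nearest the present ones, or None.
- viewer.get_image(name): name is "scene" or "top" or "wrist"; returns the picture (420x560x3 uint8, red, green, blue); there is no depth.
- viewer.get_calibration(name): a dict with "vfov" (degrees; the focal length in pixels is half the picture's height over the tangent of half this angle, whatever the lens; pixels are square), "cx", "cy" (the principal point, pixels), "dist_coeffs" ([k1, k2, p1, p2, k3] as OpenCV has them; the pictures are not rectified), "eye" and "attitude" of the camera in the world. Camera axes: x right, y down, z forward; pixel columns grow to the right and rows downward; lengths in m; the calibration is good to about 2 mm. A picture is of the moment at which its call begins: read the wrist's pose just before it. get_calibration takes no time and is no camera call; for the wrist camera it gives the pose at the moment of the call.
A pose or a line that the arm cannot do raises manip.PlanningError and nothing moves.
- manip.hand_in(): hands the job in, once; it reports no verdict.
Readings, each from a call of its own:
- manip.current_clock(): time.
- manip.current_q(): joint angles.
- manip.current_joint_velocities(): joint speeds.
- manip.current_tau(): joint torques, N m.
- manip.current_tool_pos(): TCP position.
- manip.current_tcp_rot(): TCP orientation.
- manip.current_force(): force on the tool from outside, world axes, zero at the start.
- manip.current_wrist_torque(): the same for the moment, N m.
- manip.current_finger_gap(): finger opening in m.
Only numpy, scipy, OpenCV 4.12 (cv2) and the standard library are available. Lean on these libraries where they do the work, as an engineer would, in place of code of your own. Each camera call takes 0.05 s, during which the arm holds its last target.

### The job

Before these three glue syringes are refilled, push each plunger down through its stroke while it stands in the wooden block: good ones go fully home, but one sticks part-way, so push it only until it jams and do not force it. When all three have been tried, lift the sticking syringe out by its plunger head and put it in the grey reject tray, standing or lying. Leave the two good ones standing in the block with their plungers fully home, and leave the other things on the bench alone.

Things in the scene. Friction and masses are not known exactly. Their poses are not given: they have to be found in the camera images.
- syringe_1: Empty glue syringe upright in a pocket of the wooden block: grey cap 20 mm wide, 0 to 10 mm up; clear barrel 30 mm wide, 10 to 85 mm; white flange 50 x 28 x 4 mm (x, y, z), 85 to 89 mm; white plunger above. About 80 g. Origin: centre of the cap's underside (the foot), z up to the plunger. All three look alike; one sticks, which cannot be seen. More than 80 N down breaks it.
- head_1 (a point): Centre of the flat top of syringe_1's plunger head, a white disc 28 mm wide and 14 mm thick on a 12 mm rod. Plunger fully up: 141 mm above the foot, 38 mm of bare rod between head and flange. It goes down with the plunger. The syringe can be lifted by the head.
- plunger_1 (a joint): Plunger of syringe_1: 0 fully up, grows (m) as it is pushed down, 0.035 fully home (head 3 mm above the flange). Starts at 0 to 0.005, stays where left. A good one slides at a steady 4 to 6 N, goes fully home; a sticking one moves as easily at first, then jams hard at about 0.010.
- syringe_2: Empty glue syringe upright in a pocket of the wooden block: grey cap 20 mm wide, 0 to 10 mm up; clear barrel 30 mm wide, 10 to 85 mm; white flange 50 x 28 x 4 mm (x, y, z), 85 to 89 mm; white plunger above. About 80 g. Origin: centre of the cap's underside (the foot), z up to the plunger. All three look alike; one sticks, which cannot be seen. More than 80 N down breaks it.
- head_2 (a point): Centre of the flat top of syringe_2's plunger head, a white disc 28 mm wide and 14 mm thick on a 12 mm rod. Plunger fully up: 141 mm above the foot, 38 mm of bare rod between head and flange. It goes down with the plunger. The syringe can be lifted by the head.
- plunger_2 (a joint): Plunger of syringe_2: 0 fully up, grows (m) as it is pushed down, 0.035 fully home (head 3 mm above the flange). Starts at 0 to 0.005, stays where left. A good one slides at a steady 4 to 6 N, goes fully home; a sticking one moves as easily at first, then jams hard at about 0.010.
- syringe_3: Empty glue syringe upright in a pocket of the wooden block: grey cap 20 mm wide, 0 to 10 mm up; clear barrel 30 mm wide, 10 to 85 mm; white flange 50 x 28 x 4 mm (x, y, z), 85 to 89 mm; white plunger above. About 80 g. Origin: centre of the cap's underside (the foot), z up to the plunger. All three look alike; one sticks, which cannot be seen. More than 80 N down breaks it.
- head_3 (a point): Centre of the flat top of syringe_3's plunger head, a white disc 28 mm wide and 14 mm thick on a 12 mm rod. Plunger fully up: 141 mm above the foot, 38 mm of bare rod between head and flange. It goes down with the plunger. The syringe can be lifted by the head.
- plunger_3 (a joint): Plunger of syringe_3: 0 fully up, grows (m) as it is pushed down, 0.035 fully home (head 3 mm above the flange). Starts at 0 to 0.005, stays where left. A good one slides at a steady 4 to 6 N, goes fully home; a sticking one moves as easily at first, then jams hard at about 0.010.
- rack: Light wooden block, 80 x 240 x 50 mm (x, y, z), fixed to the bench. Three pockets in a row along its y, 85 mm apart (middle one at the block's centre), 32.5 mm in diameter, 40 mm deep (pocket floor 10 mm above the bench). Origin: centre of its underside, z up.
- tray: Reject tray: open grey plastic tray, fixed to the bench, 180 x 220 x 45 mm outside (x, y, z), walls and floor 5 mm. Origin: centre of its underside, z up.
- mug: White mug, 80 mm in diameter, 95 mm high, handle at its +y. Bystander. Origin: centre of its underside, z up.
- tin: Steel paint tin with a blue band, 84 mm in diameter, 110 mm high. Bystander. Origin: centre of its underside, z up.
- tape_roll: Brown roll of packing tape lying flat, 100 mm in diameter, 48 mm high. Bystander. Origin: centre of its underside, z up.
Mind the look-alikes: they are no part of the job. What is shaped like the syringe_3 but red is not meant.

How it is judged:
On the way:
1. all three plungers have been pushed in the block: the two good ones home (28 mm or more), the sticking one down to its jam (8 mm or more), with all three syringes still in their pockets (value of joint each of plunger_1, plunger_3 above 0.028 m and value of joint plunger_2 above 0.008 m and z of each of syringe_1, syringe_2, syringe_3 in the frame of rack below 0.02 m and angle between each of syringe_1, syringe_2, syringe_3's own z axis and vertical below 0.18 rad and x of syringe_1 in the frame of rack between -0.02 and 0.02 m and x of syringe_2 in the frame of rack between -0.02 and 0.02 m and x of syringe_3 in the frame of rack between -0.02 and 0.02 m), for 0.2 s.
At the end, for the whole second after the job is handed in: The sticking syringe is at rest in the reject tray, its foot inside the tray's walls and below the rim (it may stand, lie or lean); the two good syringes stand at rest in their pockets in the block, upright within 10 degrees, plungers home (28 mm or more of the 35 mm stroke) (value of joint each of plunger_1, plunger_3 above 0.028 m and z of each of syringe_1, syringe_3 in the frame of rack below 0.02 m and angle between each of syringe_1, syringe_3's own z axis and vertical below 0.18 rad and x of syringe_1 in the frame of rack between -0.02 and 0.02 m and x of syringe_3 in the frame of rack between -0.02 and 0.02 m and x of syringe_2 in the frame of tray between -0.09 and 0.09 m and y of syringe_2 in the frame of tray between -0.11 and 0.11 m and z of syringe_2 in the frame of tray below 0.045 m and linear speed of each of syringe_1, syringe_2, syringe_3 below 0.03 m/s); the robot touches nothing.
It fails at once if a syringe is forced: pressed into the block with more than 80 N (contact force between any of syringe_1, syringe_2, syringe_3 and rack above 80 N).
It fails at once if the mug, tin or tape roll is pushed more than 30 mm or knocked over (distance of any of mug, tin, tape_roll from where it was at the start of the episode above 0.03 m or angle between any of mug, tin, tape_roll's own z axis and vertical above 0.5 rad).
It also fails if it takes over 54 s, if anything falls off the work surface, if the arm or the gripper's body presses on something with over 40 N, if the wrist force passes 120 N, or if a joint passes its speed limit or range.

## Working session

There is one attempt and no reset: what is moved stays moved. The work goes in short steps, each a Python script; the robot and the scene stay as the last script left them, time stands still between calls to the robot, and variables do not carry over. Pictures are saved under pics/ and viewed, and the job is handed in when it is done.

```bash
ls; mkdir -p pics
python3 - <<'E'
from bench import manip, effector, viewer
import cv2
for n in ["scene","top","wrist"]:
    im=viewer.get_image(n); cv2.imwrite(f"pics/{n}0.png",im[:,:,::-1]); print(n,viewer.get_calibration(n))
print(manip.current_clock(),manip.current_tool_pos(),manip.current_tcp_rot(),manip.current_finger_gap(),manip.current_force())
E
```

```text
pics
scene {'vfov': 48.47515756547627, 'cx': 273.3153144288167, 'cy': 204.64070605088978, 'dist_coeffs': array([-0.09638886,  0.        ,  0.        ,  0.        ,  0.        ]), 'eye': array([ 1.09284023, -0.32616131,  0.73529189]), 'attitude': array([ 0.81746895,  0.43165621, -0.18164208, -0.33529628])}
top {'vfov': 47.36158646802129, 'cx': 289.3068439201771, 'cy': 205.35644373913004, 'dist_coeffs': array([-0.10401573,  0.        ,  0.        ,  0.        ,  0.        ]), 'eye': array([0.41953475, 0.00787285, 1.11278396]), 'attitude': array([ 0.70512495, -0.70455103,  0.06486871, -0.04689037])}
wrist {'vfov': 69.14702080746845, 'cx': 278.3149211664804, 'cy': 208.5435933275386, 'dist_coeffs': array([-0.04305764,  0.        ,  0.        ,  0.        ,  0.        ]), 'eye': array([0.13858247, 0.64038332, 0.38308108]), 'attitude': array([0.80551215, 0.57549439, 0.08135666, 0.11548797])}
0.15 [0.21034849 0.61444594 0.22589134] [ 8.13577902e-01  5.81455415e-01 -6.51185537e-04  4.17074330e-04] 0.09184862937354311 [-0.17609732  0.66787085  0.5103826 ]
```

View pics/scene0.png

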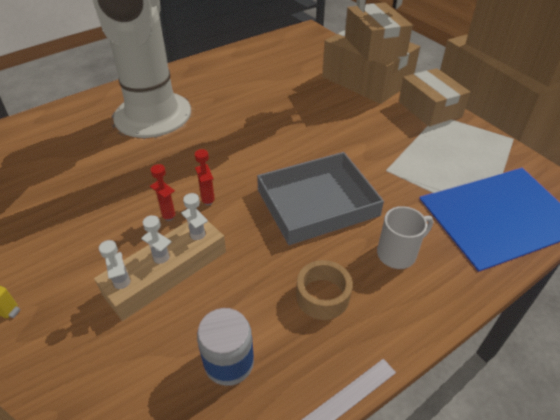

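View pics/top0.png

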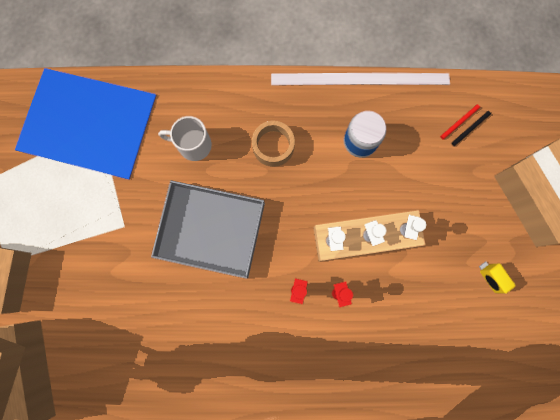

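View pics/wrist0.png

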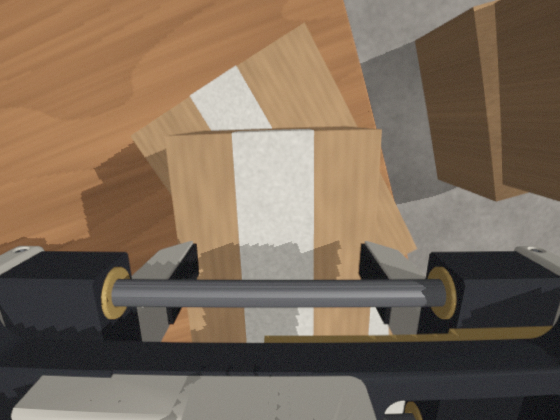

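The white syringes stand in the rack, with heads in scene at about (109,248), (152,224), (191,202) and in top at (337,235), (378,230), (417,225). The two red look-alikes stand outside the rack (scene (160,190), (204,175)) and are not meant. I'll confirm this in an enlarged crop.

Run:
```python
import cv2,numpy as np
a=cv2.imread("pics/top0.png")[195:315,280:450]; b=cv2.imread("pics/scene0.png")[145:315,80:240]
a=cv2.resize(a,None,fx=4.5,fy=4.5,interpolation=cv2.INTER_CUBIC);b=cv2.resize(b,None,fx=3.5,fy=3.5,interpolation=cv2.INTER_CUBIC)
cv2.imwrite("pics/ctop.png",a);cv2.imwrite("pics/cscene.png",b)
```

```text
(no output)
```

View pics/ctop.png

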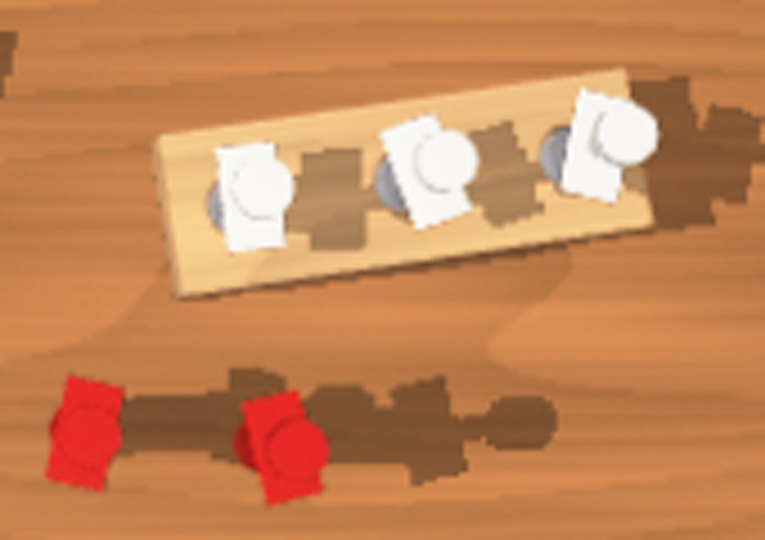

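View pics/cscene.png

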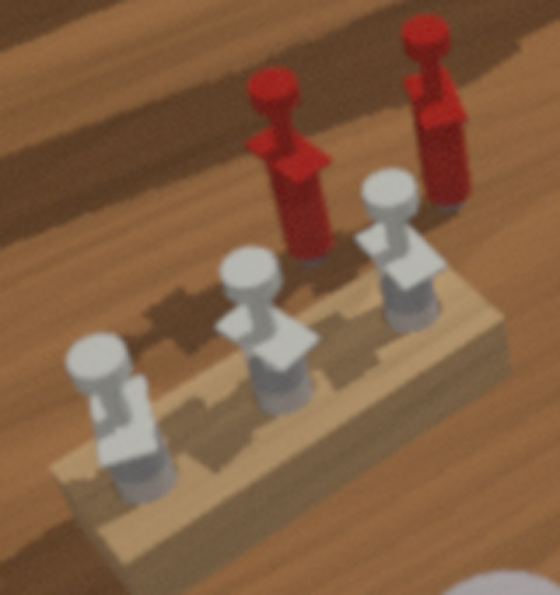

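```bash
cat > h.py <<'E'
import numpy as np, cv2
from scipy.spatial.transform import Rotation as R
from bench import manip, effector, viewer
def ray(c,uv):
    f=210/np.tan(np.radians(c['vfov'])/2); K=np.array([[f,0,c['cx']],[0,f,c['cy']],[0,0,1]])
    p=cv2.undistortPoints(np.array(uv,float).reshape(-1,1,2),K,np.array(c['dist_coeffs'])).reshape(-1,2)
    d=np.c_[p,np.ones(len(p))]; return np.array(c['eye']), R.from_quat(c['attitude']).apply(d)
def onz(c,uv,z):
    e,d=ray(c,uv); return e+d*((z-e[2])/d[:,2])[:,None]
def proj(c,P):
    f=210/np.tan(np.radians(c['vfov'])/2); K=np.array([[f,0,c['cx']],[0,f,c['cy']],[0,0,1]])
    Ri=R.from_quat(c['attitude']).inv().as_matrix(); t=-Ri@np.array(c['eye'])
    return cv2.projectPoints(np.array(P,float).reshape(-1,1,3),Ri,t,K,np.array(c['dist_coeffs']))[0].reshape(-1,2)
def tri(c1,u1,c2,u2):
    e1,d1=ray(c1,u1);e2,d2=ray(c2,u2);o=[]
    for a,b in zip(d1,d2):
        a=a/np.linalg.norm(a);b=b/np.linalg.norm(b)
        s=np.linalg.lstsq(np.c_[a,-b],e2-e1,rcond=None)[0]
        p,q=e1+a*s[0],e2+b*s[1]; o.append([*((p+q)/2),np.linalg.norm(p-q)])
    return np.array(o)
E
python3 - <<'E'
from h import *
np.set_printoptions(precision=4,suppress=True)
T=viewer.get_calibration("top");S=viewer.get_calibration("scene")
tu=np.array([(263,187),(445,160),(627,132)])/4.5+(280,195)
su=np.array([(98,358),(250,272),(390,190)])/3.5+(80,145)
# crop resize centre offset
tu+=.5/4.5-.5; su+=.5/3.5-.5
print("heads",tri(T,tu,S,su[[2,1,0]]))
rk=np.array([(158,135),(625,70),(655,225),(178,297)])/4.5+(280,195)-.4
r=onz(T,rk,.05); print("rack",r,r.mean(0), [np.linalg.norm(r[i]-r[i-1]) for i in range(4)])
v=(r[0]+r[3]-r[1]-r[2])/2; print("yaw y axis dir",v/np.linalg.norm(v)); c=r.mean(0);v/=np.linalg.norm(v)
print("pockets",[c+v*k*.085 for k in(1,0,-1)])
sr=np.array([(50,467),(125,565),(505,318)])/3.5+(80,145)-.35
print("rack scene",onz(S,sr,.05))
fl=np.array([(251,197),(428,172),(597,147)])/4.5+(280,195)-.4
print("flange",onz(T,fl,.099))
print("tray rim",onz(T,[(172,182),(264,199),(248,276),(153,257)],.045))
print("tin",onz(T,[(367,131)],.11),"tape",onz(T,[(273,143)],.04),"mug",onz(T,[(190,138)],.095))
rd=np.array([(87,435),(297,449)])/4.5+(280,195)
print("red",onz(T,rd,.14))
E
```

```text
heads [[ 0.5105 -0.1159  0.1476  0.0003]
 [ 0.5226 -0.1995  0.1473  0.0009]
 [ 0.5353 -0.2832  0.1501  0.0001]]
rack [[ 0.5457 -0.0762  0.05  ]
 [ 0.5789 -0.3137  0.05  ]
 [ 0.5004 -0.3258  0.05  ]
 [ 0.4654 -0.0853  0.05  ]] [ 0.5226 -0.2003  0.05  ] [np.float64(0.08080000745220348), np.float64(0.23985702446513485), np.float64(0.07948427832267711), np.float64(0.2430251609513346)]
yaw y axis dir [-0.1412  0.99    0.    ]
pockets [array([ 0.5106, -0.1161,  0.05  ]), array([ 0.5226, -0.2003,  0.05  ]), array([ 0.5346, -0.2844,  0.05  ])]
rack scene [[ 0.4967 -0.3236  0.05  ]
 [ 0.5759 -0.3122  0.05  ]
 [ 0.5417 -0.0748  0.05  ]]
flange [[ 0.5104 -0.1161  0.099 ]
 [ 0.5223 -0.2011  0.099 ]
 [ 0.5342 -0.2836  0.099 ]]
tray rim [[0.6431 0.2477 0.045 ]
 [0.6043 0.0378 0.045 ]
 [0.4317 0.072  0.045 ]
 [0.4727 0.2842 0.045 ]]
tin [[ 0.7455 -0.1887  0.11  ]] tape [[0.7371 0.0181 0.04  ]] mug [[0.7318 0.2007 0.095 ]]
red [[ 0.3993 -0.037   0.14  ]
 [ 0.3927 -0.1311  0.14  ]]
```

Triangulation agrees with the rack fit to about 1 mm. Next I'll move up and over with the jaws closed, then push the plungers with force monitoring. The first one is the -y syringe.

```bash
cat >> h.py <<'E'
HEADS=np.array([[.5105,-.116],[.5225,-.2],[.5350,-.2838]])
def down(yaw): return (R.from_euler('z',yaw)*R.from_euler('x',np.pi)).as_quat()
YAW=np.radians(-8.1)
def fz(): return float(np.mean([manip.current_force()[2] for _ in range(3)]))
def push(i,lim=14.):
    x,y=HEADS[i]
    p=manip.current_tool_pos()
    manip.servo_line([x,y,.156],vel=.15); manip.sleep(.1)
    f0=fz(); z=.156; log=[]; n=0
    while True:
        step=.001 if (z>.136 or z<.121) else .002
        z-=step
        if z<.1135: why='zlim';break
        manip.servo_line([x,y,z],vel=.03)
        f=fz()-f0; a=manip.current_tool_pos()[2]; log.append((round(z*1e3,1),round(a*1e3,1),round(f,1)))
        if f>lim: why='force';break
    zend=manip.current_tool_pos()[2]
    manip.servo_line([x,y,max(zend,z)+.004],vel=.05)
    manip.servo_line([x,y,.20],vel=.2)
    print(i,why,'end z',zend,'f0',f0,'t',manip.current_clock()); print(log)
E
python3 - <<'E'
from h import *
p=manip.current_tool_pos()
for yaw in (YAW,YAW+np.pi):
    q=manip.solve_ik([*HEADS[2],.2],down(yaw)); print(yaw,q)
    q2=manip.solve_ik([.538,.16,.25],down(yaw)); print(q2)
E
```

```text
-0.1413716694115407 [ 0.04646097  0.45447249  0.52535917  1.72014324 -0.25869531  1.03648398
  0.51923537]
[-0.30812307  0.28804244 -0.03495898  1.76331073  0.01119632  1.09043159
 -0.4881886 ]
3.0002209841782523 [-0.40345463  0.8504883   1.35508404  1.7331304  -0.86560129  1.3022098
 -2.13414229]
[ 0.09736417  0.33213435 -0.5363173   1.74938213  0.18700455  1.11101353
  2.50184666]
```

Run:
```python
from h import *
p=manip.current_tool_pos()
manip.servo_line([p[0],p[1],.33],vel=.3)
effector.close(10)
manip.move_pose([*HEADS[2],.25],down(YAW))
print(manip.current_clock(),manip.current_tool_pos(),manip.current_finger_gap(),manip.current_force())
push(2)
im=viewer.get_image("scene"); cv2.imwrite("pics/s1.png",im[:,:,::-1])
```

```text
5.4167 [ 0.53560707 -0.28273253  0.24989855] 9.847059393407035e-05 [ 0.08060767 -0.18395942 -0.06509596]
2 force end z 0.14107090177975948 f0 1.0083402377853612 t 11.5083
[(155.0, np.float64(155.5), -0.8), (154.0, np.float64(154.0), -0.3), (153.0, np.float64(152.9), -1.5), (152.0, np.float64(151.9), -0.9), (151.0, np.float64(150.9), -0.5), (150.0, np.float64(149.9), -2.1), (149.0, np.float64(148.9), -0.9), (148.0, np.float64(148.1), -0.0), (147.0, np.float64(147.4), 3.7), (146.0, np.float64(146.2), 3.2), (145.0, np.float64(144.9), 3.5), (144.0, np.float64(143.9), 2.9), (143.0, np.float64(142.8), 1.4), (142.0, np.float64(141.8), 2.3), (141.0, np.float64(141.3), 3.9), (140.0, np.float64(141.3), 8.6), (139.0, np.float64(141.2), 13.5), (138.0, np.float64(141.1), 17.1)]
```

The -y syringe jams at head z ≈ 0.141, which is 10 mm of stroke, and it peaked at 17 N. It's the sticking one. Now the other two.

```bash
python3 - <<'E'
from h import *
push(1); push(0)
for n in("scene","top"):
    im=viewer.get_image(n); cv2.imwrite(f"pics/{n}2.png",im[:,:,::-1])
E
python3 - <<'E'
import cv2,numpy as np
a=cv2.imread("pics/scene2.png")[145:315,60:260];cv2.imwrite("pics/c2.png",cv2.resize(a,None,fx=3.5,fy=3.5,interpolation=cv2.INTER_CUBIC))
E
```

```text
1 force end z 0.11610689220400353 f0 0.420219585853532 t 21.7667
[(155.0, np.float64(155.1), -0.9), (154.0, np.float64(153.9), 0.4), (153.0, np.float64(152.9), -0.5), (152.0, np.float64(151.9), -0.8), (151.0, np.float64(150.9), -0.6), (150.0, np.float64(149.9), 0.4), (149.0, np.float64(148.9), 0.3), (148.0, np.float64(148.0), -0.1), (147.0, np.float64(147.2), 2.7), (146.0, np.float64(146.2), 2.8), (145.0, np.float64(144.9), 2.8), (144.0, np.float64(143.9), 2.2), (143.0, np.float64(142.9), 2.3), (142.0, np.float64(141.9), 2.2), (141.0, np.float64(140.9), 2.4), (140.0, np.float64(139.9), 1.7), (139.0, np.float64(138.9), 1.9), (138.0, np.float64(137.9), 1.9), (137.0, np.float64(136.9), 1.6), (136.0, np.float64(135.9), 3.0), (134.0, np.float64(133.7), 1.9), (132.0, np.float64(131.7), 2.3), (130.0, np.float64(129.7), 0.6), (128.0, np.float64(127.8), 1.2), (126.0, np.float64(125.8), 1.5), (124.0, np.float64(123.8), 1.2), (122.0, np.float64(121.8), 2.6), (120.0, np.float64(119.8), 0.8), (119.0, np.float64(118.9), 2.2), (118.0, np.float64(117.9), 3.3), (117.0, np.float64(116.9), 2.9), (116.0
[... 584 characters left out ...]
4.9), (142.0, np.float64(142.0), 5.7), (141.0, np.float64(140.9), 4.7), (140.0, np.float64(139.9), 4.2), (139.0, np.float64(138.9), 5.3), (138.0, np.float64(137.9), 4.9), (137.0, np.float64(136.9), 5.2), (136.0, np.float64(135.9), 4.0), (134.0, np.float64(133.8), 3.4), (132.0, np.float64(131.8), 3.8), (130.0, np.float64(129.9), 3.1), (128.0, np.float64(127.9), 3.4), (126.0, np.float64(125.9), 4.3), (124.0, np.float64(123.9), 3.9), (122.0, np.float64(121.9), 3.8), (120.0, np.float64(119.9), 3.8), (119.0, np.float64(119.0), 4.0), (118.0, np.float64(118.0), 5.9), (117.0, np.float64(116.9), 5.7), (116.0, np.float64(116.2), 6.8), (115.0, np.float64(116.2), 13.5), (114.0, np.float64(116.1), 17.7)]
```

View pics/c2.png

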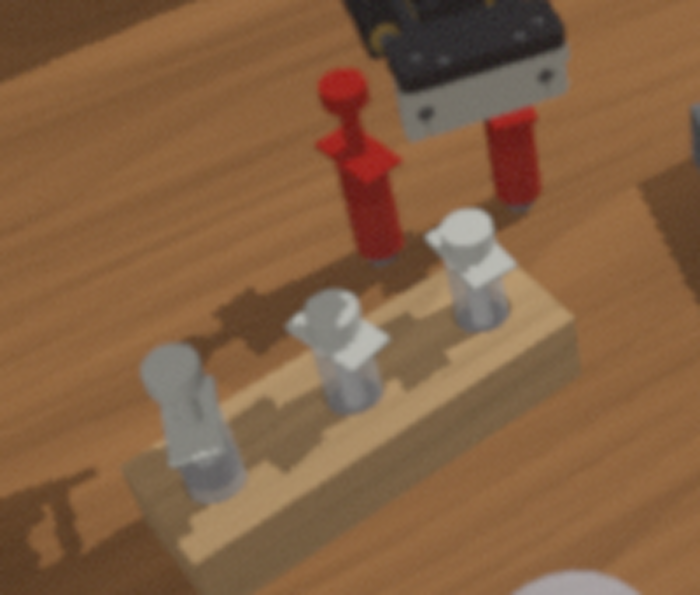

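Both good plungers are home: head z is 0.116 for each, and the picture shows the middle head at (332,305) and the right at (467,230), close above their flanges. The left one (172,365) is still part-way up. Next I'll grasp it by the head and lift.

Run:
```python
from h import *
x,y=HEADS[2]; 
effector.open_jaws()
manip.servo_line([x,y,.2],vel=.3)
manip.servo_line([x,y,.115],vel=.15)
effector.close(20); print(manip.current_finger_gap(),manip.current_clock())
manip.servo_line([x,y,.155],vel=.08)
manip.servo_line([x,y,.27],vel=.25)
print(manip.current_finger_gap(),manip.current_clock(),manip.current_force())
im=viewer.get_image("scene"); cv2.imwrite("pics/s3.png",im[:,:,::-1])
```

```text
0.02760007525685675 35.9917
0.027131497375495348 37.25 [ 0.51547056  0.20967534 -1.22847478]
```

View pics/s3.png

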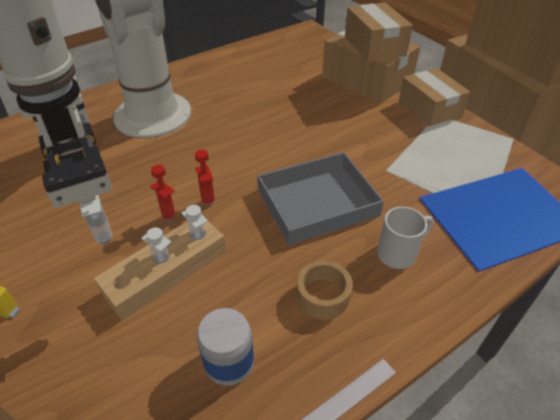

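The syringe hangs upright from the gripper (foot at about (102,240)), the left pocket is empty, and the two good ones are still in place. Now to the tray.

Run:
```python
from h import *
x,y=.538,.16
manip.servo_line([x,y,.27],vel=.22)
manip.servo_line([x,y,.125],vel=.12); manip.sleep(.3)
f0=fz(); z=.125
while z>.106:
    z-=.001; manip.servo_line([x,y,z],vel=.03); f=fz()-f0
    if f>3.5: break
print(z,manip.current_tool_pos(),f,manip.current_clock())
im=viewer.get_image("scene"); cv2.imwrite("pics/s4.png",im[:,:,::-1])
```

```text
0.10899999999999999 [0.53852831 0.16032777 0.10981458] 5.961265381187829 45.125
```

View pics/s4.png

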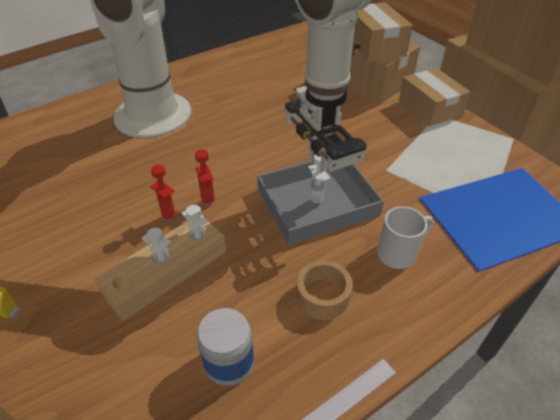

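The syringe stands on the tray floor at about (318,198), still in the gripper. Time is 45.1 s, so I'll release it and retreat.

Run:
```python
from h import *
effector.open_jaws()
manip.servo_line([.538,.16,.26],vel=.15)
im=viewer.get_image("scene"); cv2.imwrite("pics/s5.png",im[:,:,::-1])
print(manip.current_clock(),manip.current_finger_gap())
```

```text
47.5083 0.09163165540372714
```

View pics/s5.png

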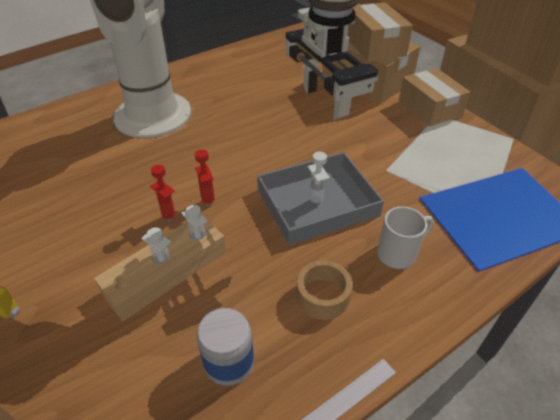

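The rejected syringe stands free in the tray at (318,180), the good ones are home in the block, and nothing touches the robot.

Run:
```python
from h import *
manip.hand_in(); print(manip.current_clock())
```

```text
the job is handed in; nothing more can be done
the job is handed in; nothing more can be done
```

I pushed all three plungers in the block, put the sticking syringe in the grey tray and handed the job in. The clock read 47.5 s just before that.

- **Sticking syringe:** the one at the block's -y end jammed at about 10 mm of stroke. I stopped there at 17 N, then lifted it by its head. It was standing free in the tray in the last picture.
- **Good syringes:** the other two went fully home, about 35 mm by the tool reading, and stopped firmly with at most 18 N on them. They are still upright in their pockets.
- **Bystanders:** the mug, tin, tape roll and red look-alikes were not touched, and they look unmoved in the last picture.

None of my checks failed or disagreed. I judged "at rest" from that last picture, and the hand-in gave no verdict.

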